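# Tip the blank into the clamping board and lock the cam

### The arm

A 6-joint arm with a two-finger parallel gripper is mounted at the origin on a cart in front of the work surface, level with it; the furniture and walls round the work are solid. World frame = base frame: x ahead of the robot, y to its left, z up, the work surface at z = 0. Lengths are in m, angles in rad, forces in N, time in s.
With the tool pointing down it reaches from about 0.35 to 0.875 m from the base axis. Payload 4.2 kg.
Tool frame: the origin (TCP) lies on the centre line of the jaws, within the pads' length; the fingertips stand 19 mm ahead of it and the grasp point (between the pads) is the TCP (robot.tip_extent is the distance from the TCP to the fingertips, in m); z points along the fingers, y is the line along which they close (so a half turn about z gives the same grasp; the last joint's range is limited). The gripper opens to 85 mm and grips with 20 to 120 N. Pads are 22 mm wide; open, the fingers measure 114 mm over their backs; the gripper's body (76 mm by 85 mm) begins 54 mm behind the grasp point. The pads swing forward as they close: fully open they stand 13 mm farther back than shut.
Start: joints at [1.571, 0.385, 0.008, 0, -1.194, -0.259], TCP at [0.16, 0.604, 0.225] pointing down, gripper open.
Joint ranges: [-3.14, 3.14], [-1.21, 2.06], [-1.07, 1.41], [-3.16, 2.05], [-2.99, -0.16], [-3.1, 3.1]. Speed limits (rad/s): [2.79, 2.79, 3.14, 3.14, 3.14, 3.14].

### API

Orientations are given as a rotation vector (axis times angle).
In Python, from station import robot, snapshot, calibration, ticket, recognise, landmark_of gives the robot as it stands. The module is installed in compiled form; this text tells all that it offers.
- The arm moves only by the tool carry_out, never from a script. Its argument "motion" is text: rows parted by semicolons, each of 4 numbers parted by spaces: the shift along the tool's x, y, z in mm, then the turn about the tool's z in degrees. A call has 1 to 12 rows; each row shifts and turns the commanded pose from where the row before left it, along the tool's axes as they then stand; what a row does not reach is not made up. A row lasts 1/12 s, in which the tool goes at most 41.7 mm and 7.16 degrees, less where a joint would pass 70% of its speed; a pose out of reach is approached as far as the arm can. A call is refused whole if a number of a shift passes 41.7 or a number of a turn 7.16, either way. A call with a gripper value outside its range is refused whole. "gripper" is the finger opening in mm, from 0 to 85.4, set as the call begins (left out, the last holds). The fingers move at their own pace and stop on an object; the grip force is fixed at half the most. Time passes only in rows, so rows that do not move let the fingers close. It gives the time, the measured TCP pose, the force and the opening at its end, in the units of the state.
- robot.get_obs(): the state, without advancing time (a new reading comes with each control period).
- snapshot(name): name is "side" or "top" or "wrist"; returns the picture (400x640x3 uint8, red, green, blue); there is no depth.
- calibration(name): a dict with "intrinsics" (3x3 intrinsics, pixels), "extrinsics" (4x4, takes a point from world to camera coordinates); the wrist camera has in their place "mount" (4x4, takes a point from camera to tool coordinates, whose origin is the TCP and whose axes are the flange's). Camera axes: x right, y down, z forward; pixel columns grow to the right and rows downward; lengths in m; the calibration is good to about 2 mm. A picture is of the moment at which its call begins: read the wrist's pose just before it. calibration takes no time and is no camera call.
- ticket.sign_off(): hands the job in, once; it reports no verdict.
Trained networks look in the newest picture that a camera, given by its name, has taken for a name from the list of things; names that differ only in an ending like _2 or _b are one class to them, and where a whole thing is asked for, a point or a joint stands for the part that bears it (a point fixed in the world has none). Each returns a list of dicts, best first, with "conf" (0 to 1); they miss things now and then, are a little off and sometimes report something else, mostly with a low value. They report only what shows in the picture. A call takes as long as a camera call. They do not tell look-alikes from the thing itself.
- recognise(label, camera): "xyz" ([x, y, z] in m, in the coordinates of the camera as it stood for that picture, good to about 4 mm: the middle of the surface that is visible of it).
- landmark_of(label, camera): "xyz" ([x, y, z] in m, in the coordinates of the camera as it stood for that picture, good to about 4 mm: a listed point, or the origin of a listed thing).
The state is a dict: "time_s": time; "joint_positions": joint angles; "qd": joint speeds; "effort": joint torques, N m; "tool_pos": TCP position; "orientation": TCP orientation; "ft_force": force on the tool from outside, world axes, zero at the start; "ft_torque": the same for the moment, N m; "finger_gap": finger opening in m.
Only numpy, scipy, OpenCV 4.12 (cv2) and the standard library are available. Lean on these libraries where they do the work, as an engineer would, in place of code of your own. Each camera call takes 0.05 s, during which the arm holds its last target. There are 200 camera calls.

### The job

The pine blank stands on end on the clamping board. Make it ready for carving with fingertip pushes only: push it over with the fingertips high on its back, well above half its height, so that it falls flat into the pencilled pocket between the long fence and the cam, push its free end until the blank is up against the end stop, then swing the cam lever anticlockwise until the cam grips the blank tight against the long fence. Do not pick the blank up, do not disturb the stone, tin and rosette lying around, and leave everything at rest.

Things in the scene. Friction and masses are not known exactly. Their poses are not given: they have to be found in the camera images.
- clamp_board: Plywood clamping board fixed to the bench, 206 x 290 mm (x, y), bed (top face) 18 mm above its origin, which lies at bench height. Its own -y is the direction in which the blank is to fall. Long fence on its -x side, end stop at its -y end, cam on its +x side. Thin pencil lines at x = +35 mm and y = +30 mm mark the open side and the open end of the pocket for the blank.
- fence_face (a point): Point on the bed at the foot of the long fence's inner face, board frame x = -60, y = -50 mm. The fence is a wooden batten 20 mm wide, 20 mm high above the bed, along y from -152 to +60 mm; the blank belongs on its +x side.
- stop_face (a point): Point on the bed at the foot of the end stop's inner face, board frame x = -12.5, y = -130 mm. The stop is a batten 20 mm wide and 20 mm high above the bed, from x = -60 to +52 mm; the blank belongs on its +y side.
- seat (a point): Point on the bed, board frame x = -12.5, y = -50, z = 18 mm, axes as the board's: where the blank's origin and axes are when it is clamped home.
- blank: Loose planed pine block 95 x 160 x 26 mm (own x, y, z), 0.13 to 0.25 kg. Origin: centre of a 95 x 160 mm face (underside), z into the block. It starts standing on a 95 x 26 mm end on the bed, 160 mm tall, underside (and falling side) towards the board's -y, 8 to 16 mm off the fence, yaw within 3 degrees. Pushed over it lands on its underside, y axis along the board's +y, 10 to 55 mm short of the stop.
- cam (a joint): Hinge angle of the eccentric cam in rad, growing anticlockwise from above, range 0 to 2.4; starts open at 0 to 0.3 with about 25 mm of play beside the blank. Turned on, its rim pushes the blank to the fence and drags it towards the stop; tight at about 1.75. Stiff hinge (0.22 N m), stays where left. Dark disc, 76 mm diameter, centre 22 mm off the pivot, 1.5 to 22 mm above the bed.
- cam_pivot (a point): Point on the cam's vertical hinge axis, 10 mm above the bed, at x = +77, y = -42 mm in the board's frame.
- lever_end (a point): Centre of the rounded end of the cam's lever, 104 mm from the hinge axis, 31 mm above the bed. The lever is a straight dark bar on the cam, out from the hinge axis, 20 mm wide (25 at the end), from 22 to 40 mm above the bed. At joint 0 it points 0.60 rad clockwise of the board's +x, at 1.75 it points 1.15 rad anticlockwise of it. Pushing it needs 2.5 N, tightening some 8 to 12 N.
- oilstone: Sharpening stone, blue on yellow, 82 x 55 x 22 mm, loose on the bench to the left. Origin under its centre. Not to be disturbed.
- tin: Round grey wax tin, 70 mm diameter, 28 mm high, loose on the bench behind and left. Origin under its centre. Not to be disturbed.
- carving: Round carved wooden rosette, 99 mm diameter, 25 mm high, loose on the bench to the right. Origin under its centre. Not to be disturbed.
There are look-alikes about, which are no part of the job. What is shaped like the blank but turquoise is not meant.

How it is judged:
On the way, in this order (a step that is already met when the one before it is completed fails the run):
1. the blank lies flat on its underside on the bed, inside the pocket between fence, end stop and cam, the cam still open (angle between blank's own z axis and vertical below 0.05 rad and z of blank in the frame of clamp_board between 0.014 and 0.022 m and y of blank in the frame of clamp_board between -0.053 and 0.02 m and x of blank in the frame of clamp_board between -0.016 and 0.018 m and angle between the y axis of blank and the y axis of clamp_board, either way round below 0.15 rad and value of joint cam below 1 rad), for 0.1 s.
2. the blank has been pushed to within 4 mm of the end stop, the cam still open (angle between blank's own z axis and vertical below 0.05 rad and z of blank in the frame of clamp_board below 0.022 m and y of blank in the frame of clamp_board below -0.046 m and value of joint cam below 1 rad), for 0.1 s.
At the end, for the whole second after the job is handed in: the blank lies flat on the bed, within 2.5 mm of the long fence, within 4 mm of the end stop and within 0.025 rad of square to them, and the cam is turned past 1.6 rad and presses on the blank with more than 2 N; all at rest (angle between blank's own z axis and vertical below 0.03 rad and z of blank in the frame of clamp_board between 0.015 and 0.021 m and x of blank in the frame of clamp_board between -0.016 and -0.01 m and y of blank in the frame of clamp_board between -0.0535 and -0.046 m and angle between the y axis of blank and the y axis of clamp_board, either way round below 0.025 rad and value of joint cam above 1.6 rad and contact force between cam and blank above 2 N and linear speed of blank below 0.02 m/s and velocity of joint cam below 0.05 rad/s); the robot touches nothing.
It fails at once if the blank is lifted: its origin over 108 mm above the bench (standing on the bed it is at 98 mm), or lying level more than 35 mm above the bed (height (world z) of blank above 0.108 m or (angle between blank's own z axis and vertical below 0.2 rad and height (world z) of blank above 0.053 m)).
It fails at once if the blank is pushed low while it stands: the fingers touch it with the grasp point under 90 mm above the bench (half its height) (angle between blank's own z axis and vertical above 1.45 rad and height (world z) of the grasp point below 0.09 m and contact force between the fingers and blank above 0.3 N).
It fails at once if the arm or the gripper's body, not the fingers, pushes the blank (contact force between the arm and blank above 2 N).
It fails at once if the sharpening stone, the wax tin or the rosette is moved more than 15 mm (distance of any of oilstone, tin, carving from where it was at the start of the episode above 0.015 m).
It also fails if it takes over 48 s, if anything falls off the work surface, if the arm or the gripper's body presses on something with over 40 N, if the wrist force passes 120 N, or if a joint passes its speed limit or range.

## Working session

There is one attempt and no reset: what is moved stays moved. The work goes in short steps, Python scripts to look and compute and a tool call to move; the robot and the scene stay as the last step left them, time stands still between calls to the robot, and variables do not carry over. Pictures are saved under pics/ and viewed, on a budget of 10 in all, crops included, one or two more only if the job needs it, and the job is handed in when it is done.

Besides the shell and the picture viewer there is one more tool, called after "Emit:" as name(argument=value, ...) on one line, values as JSON. carry_out: Moves the arm, as the interface text tells. Its arguments: {"type":"object","properties":{"motion":{"type":"string"},"gripper":{"type":"number"}},"required":["motion"]}

```bash
mkdir -p pics; cat > h.py <<'E'
import numpy as np, cv2
from scipy.spatial.transform import Rotation as R
from station import robot, snapshot, calibration, ticket, recognise, landmark_of
def T_tool():
    o=robot.get_obs(); T=np.eye(4); T[:3,:3]=R.from_rotvec(o["orientation"]).as_matrix(); T[:3,3]=o["tool_pos"]; return T
def cam2world(n,T=None):
    c=calibration(n)
    return (T if T is not None else T_tool())@np.array(c["mount"]) if n=="wrist" else np.linalg.inv(np.array(c["extrinsics"]))
def look(fn,l,n,M=None):
    M=cam2world(n) if M is None else M
    return [(np.round(M@np.r_[d["xyz"],1],4)[:3],round(d["conf"],2)) for d in fn(l,n)]
def save(n,f): 
    im=snapshot(n); cv2.imwrite("pics/"+f,im[:,:,::-1]); return im
E
python3 - <<'E'
from h import *
a=save("side","s1.png"); b=save("top","t1.png")
for n in ("side","top"):
  for l in ("fence_face","stop_face","seat","cam_pivot","lever_end","blank","clamp_board","oilstone","tin","carving"):
    print(n,l,look(landmark_of,l,n))
o=robot.get_obs(); print(o); print(T_tool())
E
```

```text
side fence_face [(array([ 0.4375, -0.0902,  0.0172]), 0.83)]
side stop_face [(array([ 0.4981, -0.1635,  0.0243]), 0.62)]
side seat [(array([ 0.4782, -0.0807,  0.0211]), 0.86)]
side cam_pivot [(array([ 0.5687, -0.0539,  0.0292]), 0.91)]
side lever_end [(array([ 0.666 , -0.0912,  0.0516]), 0.7)]
side blank [(array([0.3961, 0.2276, 0.0854]), 0.62), (array([0.4821, 0.022 , 0.101 ]), 0.58)]
side clamp_board [(array([ 0.481 , -0.0314,  0.0038]), 0.88)]
side oilstone [(array([0.3582, 0.3468, 0.0046]), 0.37)]
side tin []
side carving [(array([ 4.189e-01, -3.782e-01,  1.000e-04]), 0.59)]
top fence_face [(array([ 0.4403, -0.0883,  0.0141]), 0.93)]
top stop_face [(array([ 0.5012, -0.1639,  0.0195]), 0.6)]
top seat [(array([ 0.4805, -0.0797,  0.0203]), 0.78), (array([ 0.6647, -0.0934,  0.0453]), 0.29)]
top cam_pivot [(array([ 0.573 , -0.0576,  0.0308]), 0.83), (array([ 0.6629, -0.0948,  0.0451]), 0.61)]
top lever_end [(array([ 0.6652, -0.0936,  0.0464]), 0.8)]
top blank [(array([0.4803, 0.0243, 0.0977]), 0.83), (array([0.3983, 0.2287, 0.0794]), 0.82), (array([ 0.4237, -0.3791, -0.0042]), 0.72)]

[... 468 characters left out ...]
    -0.00127184]), 'effort': array([ 7.23795347e-04, -3.92099190e+01,  1.88625205e+01,  4.19083804e+00,
       -2.93708108e-04,  4.40738219e-06]), 'tool_pos': array([0.15991745, 0.60417955, 0.2250382 ]), 'orientation': array([-3.11529196e+00,  4.05361975e-01, -1.23454528e-05]), 'ft_force': array([0.16006513, 0.97022999, 0.34935134]), 'ft_torque': array([-0.03925036,  0.04860427,  0.01006893]), 'finger_gap': 0.08529249038818562}
[[ 9.66701328e-01 -2.55907293e-01  1.27653562e-05  1.59917452e-01]
 [-2.55907294e-01 -9.66701327e-01  3.71936856e-05  6.04179554e-01]
 [ 2.82215135e-06 -3.92219330e-05 -9.99999999e-01  2.25038201e-01]
 [ 0.00000000e+00  0.00000000e+00  0.00000000e+00  1.00000000e+00]]
```

View pics/t1.png

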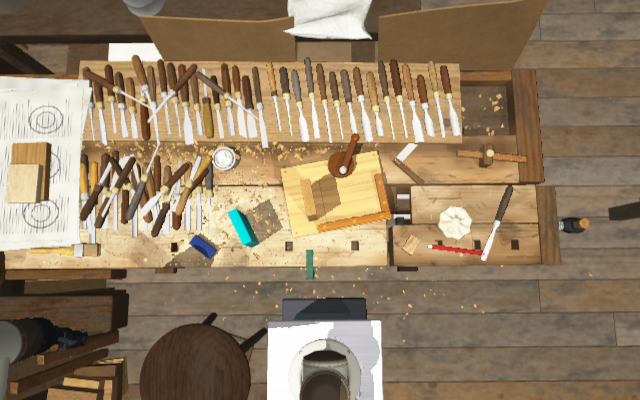

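View pics/s1.png

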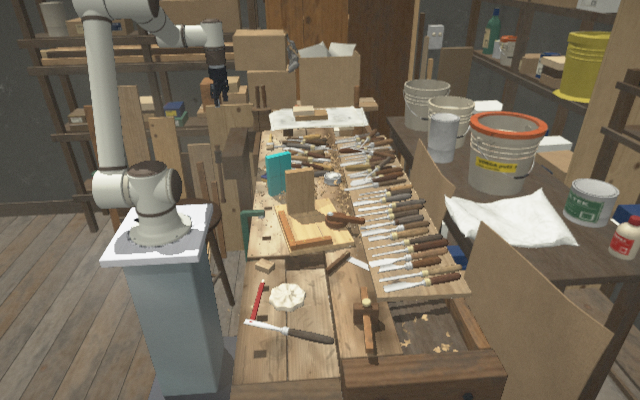

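```bash
python3 - <<'E'
from h import *
P=dict(fence_face=(-.06,-.05,.018),stop_face=(-.0125,-.13,.018),seat=(-.0125,-.05,.018),cam_pivot=(.077,-.042,.028),clamp_board=(0,0,0))
m=[dict(fence_face=(.4375,-.0902),stop_face=(.4981,-.1635),seat=(.4782,-.0807),cam_pivot=(.5687,-.0539),clamp_board=(.481,-.0314)),
dict(fence_face=(.4403,-.0883),stop_face=(.5012,-.1639),seat=(.4805,-.0797),cam_pivot=(.573,-.0576),clamp_board=(.4875,-.0342))]
A=np.array([P[k][:2]+(0,) for d in m for k in d]);B=np.array([d[k]+(0,) for d in m for k in d])
ac,bc=A.mean(0),B.mean(0); r,_=R.align_vectors(B-bc,A-ac); print(r.as_rotvec(degrees=True), bc-r.apply(ac)); print(np.round(r.apply(A-ac)+bc-B,4)[:,:2])
Q=r.inv(); t=bc-r.apply(ac)
for n,p in dict(blank=(.481,.023,0),lever=(.6655,-.0925,0)).items(): print(n,Q.apply(np.array(p)-t))
E
```

```text
[ 0.          0.         11.45499942] [ 0.48536439 -0.03070584  0.        ]
[[-0.001  -0.0014]
 [ 0.0008  0.0029]
 [ 0.0048 -0.0015]
 [ 0.0005 -0.0027]
 [ 0.0044  0.0007]
 [-0.0038 -0.0033]
 [-0.0023  0.0033]
 [ 0.0025 -0.0025]
 [-0.0038  0.001 ]
 [-0.0021  0.0035]]
blank [0.00638843 0.05350283 0.        ]
lever [ 0.16427528 -0.0963379   0.        ]
```

The top view shows the board at yaw of about 11.5°, with the fence nearest the robot, the stop at its right, and the cam at (342,165) with its lever pointing up to (355,138). The pine blank stands at (312,200). The turquoise look-alike is at (242,227) and has to be avoided. The side view agrees. I'll move behind the blank at height, in two calls.

Emit:
carry_out(motion="28 27.5 -5 0;28 27.5 -5 0;28 27.5 -5 0;28 27.5 -5 0;28 27.5 0 0;28 27.5 0 0;28 27.5 0 0;28 27.5 0 0;28 27.5 0 0;28 27.5 0 0;28 27.5 0 0;28 27.5 0 0", gripper=40)

```text
time_s: 2.1
tool_pos: [0.4008, 0.1974, 0.2455]
orientation: [-3.115, 0.404, -0.001]
ft_force: [0.5, 0.7, 0.5]
finger_gap: 0.04
```

Emit:
carry_out(motion="28 27.5 0 0;28 27.5 0 0;20 20 0 0;0 0 0 7.1;0 0 0 7.1;0 0 0 7.1;0 0 0 7.1;0 0 0 7.1;0 0 0 7.1;0 0 0 7.1;0 0 0 7.1;0 0 0 7")

```text
time_s: 3.1
tool_pos: [0.4546, 0.1072, 0.2452]
orientation: [-2.424, 1.998, -0.0]
ft_force: [-0.1, 0.1, -0.5]
finger_gap: 0.04
```

```bash
python3 - <<'E'
from h import *
T=T_tool(); print(robot.get_obs()["joint_positions"],T.round(3))
save("wrist","w1.png")
M=cam2world("wrist",T)
for l in ("fence_face","stop_face","seat","cam_pivot","lever_end","blank","clamp_board"): print(l,look(landmark_of,l,"wrist",M))
print(look(recognise,"blank","wrist",M))
E
```

```text
[ 5.80832699e-01  9.63547019e-02 -3.28096900e-01  1.65388037e-05
 -1.14597344e+00 -3.88517226e-01] [[ 0.191 -0.982  0.     0.455]
 [-0.982 -0.191  0.     0.107]
 [-0.    -0.    -1.     0.245]
 [ 0.     0.     0.     1.   ]]
fence_face []
stop_face []
seat []
cam_pivot [(array([ 0.5701, -0.0548,  0.025 ]), 0.79)]
lever_end [(array([0.4796, 0.0271, 0.097 ]), 0.19)]
blank [(array([0.3961, 0.2311, 0.0783]), 0.75), (array([0.485 , 0.0267, 0.0949]), 0.56)]
clamp_board [(array([ 0.4859, -0.0274,  0.002 ]), 0.94)]
[(array([0.4183, 0.2169, 0.1269]), 0.98), (array([0.4814, 0.0388, 0.1751]), 0.55)]
```

View pics/w1.png

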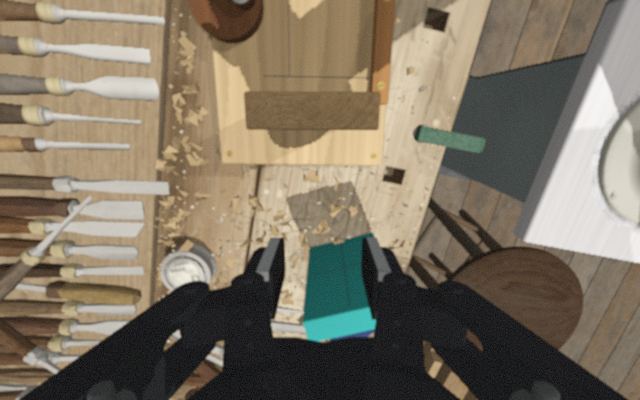

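The wrist view shows the blank's top end, with corners at about (246,92) and (379,130), and the turquoise block's top under the gripper at (340,290). I'll project the blank's corners onto z=0.178.

```bash
python3 - <<'E'
from h import *
T=T_tool(); M=cam2world("wrist",T);K=np.array(calibration("wrist")["intrinsics"])
t=np.array([.4854,-.0307,0]);Q=R.from_euler("z",-11.45,degrees=True)
im=cv2.imread("pics/w1.png")
def prj(u,v,z):
    d=M[:3,:3]@np.linalg.solve(K,[u,v,1]); c=M[:3,3]; return c+d*(z-c[2])/d[2]
for u,v,z in [(246,92,.178),(379,92,.178),(380,130,.178),(247,129,.178),(264,76,.018),(364,77,.018),(381,163,.018),(223,163,.018),(372,104,.038)]:
    p=prj(u,v,z);print((u,v),p.round(4),Q.apply(p-t).round(4))
print("cam",M[:3,3])
E
```

```text
(246, 92) [0.5236 0.0362 0.178 ] [0.0507 0.058  0.178 ]
(379, 92) [0.4343 0.0182 0.178 ] [-0.0404  0.058   0.178 ]
(380, 130) [0.4273 0.0426 0.178 ] [-0.0424  0.0834  0.178 ]
(247, 129) [0.5197 0.0606 0.178 ] [0.0518 0.0827 0.178 ]
(264, 76) [0.5456 0.0132 0.018 ] [0.0677 0.031  0.018 ]
(364, 77) [ 0.4301 -0.009   0.018 ] [-0.0499  0.0323  0.018 ]
(381, 163) [0.3848 0.0858 0.018 ] [-0.0754  0.1342  0.018 ]
(223, 163) [0.582  0.1257 0.018 ] [0.1258 0.1341 0.018 ]
(372, 104) [0.4164 0.0196 0.038 ] [-0.0576  0.063   0.038 ]
cam [0.46895936 0.03770483 0.39351715]
```

Emit:
carry_out(motion="10 -4 28 0;10 -4 28 0;10 0 29 0;3 0 0 0;3 0 0 0;3 0 0 0")

```text
time_s: 4.05
tool_pos: [0.4713, 0.0708, 0.1615]
orientation: [-2.43, 1.988, -0.003]
ft_force: [0.2, -0.3, 0.9]
finger_gap: 0.0398
```

Emit:
carry_out(motion="3 0 0 0;3 0 0 0;3 0 0 0;3 0 0 0;3 0 0 0;3 0 0 0;3 0 0 0;3 0 0 0;3 0 0 0")

```text
time_s: 4.8
tool_pos: [0.4754, 0.0438, 0.16]
orientation: [2.43, -1.99, -0.0]
ft_force: [0.8, 0.8, -0.9]
finger_gap: 0.0401
```

```bash
python3 - <<'E'
from h import *
T=T_tool();M=cam2world("wrist",T);save("wrist","w2.png");print(look(recognise,"blank","wrist",M),look(landmark_of,"blank","wrist",M),T[:3,3])
E
```

```text
[(array([0.4157, 0.209 , 0.0152]), 0.96), (array([0.4837, 0.0188, 0.1745]), 0.82)] [(array([0.4828, 0.0157, 0.0912]), 0.74), (array([ 0.568 , -0.0546,  0.0315]), 0.35)] [0.47543972 0.04376191 0.15995472]
```

View pics/w2.png

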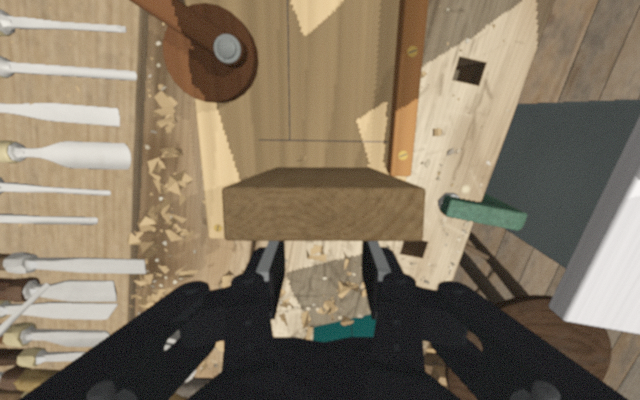

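The wrist view shows the fingers just at the blank's back (row 240) and centred on it (columns 225–424). I'll push on through.

Emit:
carry_out(motion="4 0 0 0;4 0 0 0;4 0 0 0;4 0 0 0;4 0 0 0;4 0 0 0;4 0 0 0;4 0 0 0;0 0 0 0;0 0 0 0;0 0 0 0")

```text
time_s: 5.87
tool_pos: [0.4817, 0.0127, 0.16]
orientation: [-2.43, 1.991, -0.0]
ft_force: [0.1, -0.6, -0.2]
finger_gap: 0.0401
```

```bash
python3 - <<'E'
from h import *
T=T_tool();M=cam2world("wrist",T);save("wrist","w3.png");print(look(recognise,"blank","wrist",M),look(landmark_of,"blank","wrist",M),T[:3,3])
E
```

```text
[(array([ 0.5033, -0.0712,  0.0423]), 0.79), (array([0.5935, 0.291 , 0.0218]), 0.45)] [(array([ 0.5014, -0.0592,  0.0159]), 0.86)] [0.48172555 0.01269566 0.16002614]
```

View pics/w3.png

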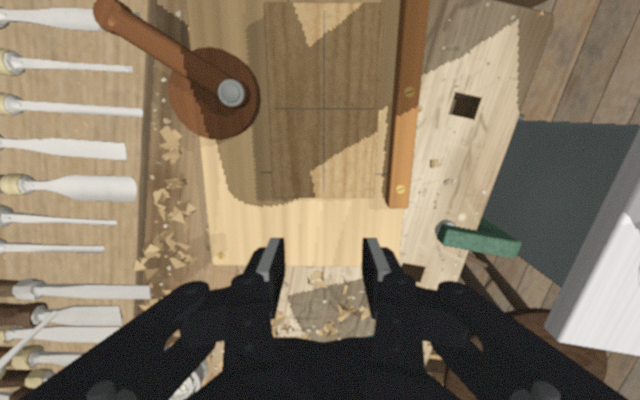

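The blank lies flat in the pocket, its free end at row 198 (columns 265–381) and the fence at about column 388. Next I'll work out the free end's position and the push distance.

```bash
cat >> h.py <<'E'
t0=np.array([.4854,-.0307,0]);Q0=R.from_euler("z",-11.45,degrees=True)
def prj(M,u,v,z):
    K=np.array(calibration("wrist")["intrinsics"]);d=M[:3,:3]@np.linalg.solve(K,[u,v,1]); c=M[:3,3]; return c+d*(z-c[2])/d[2]
E
python3 - <<'E'
from h import *
T=T_tool();M=cam2world("wrist",T)
for u,v,z in [(265,198,.044),(381,197,.044),(265,2,.044),(382,2,.044),(389,207,.038),(214,265,.018),(404,264,.018)]:
    p=prj(M,u,v,z);print((u,v),p.round(4),"board",Q0.apply(p-t0).round(4),"tool",((p-T[:3,3])@T[:3,:3]*1000).round(1))
print("seat-ish end",[((t0+Q0.inv().apply([-.0125,y,0])-T[:3,3])@T[:3,:3]*1000).round(1) for y in (.03,-.13)])
E
```

```text
(265, 198) [0.5341 0.0303 0.044 ] board [0.0598 0.0501 0.044 ] tool [ -6.7 -54.8 116. ]
(381, 197) [0.4289 0.008  0.044 ] board [-0.0477  0.0492  0.044 ] tool [ -5.7  52.8 116. ]
(265, 2) [ 0.5569 -0.1272  0.044 ] board [ 0.0509 -0.1088  0.044 ] tool [152.1 -46.  116. ]
(382, 2) [ 0.4677 -0.1451  0.044 ] board [-0.04   -0.1086  0.044 ] tool [152.1  44.9 116. ]
(389, 207) [0.4173 0.0176 0.038 ] board [-0.0571  0.0609  0.038 ] tool [-17.4  62.2 122. ]
(214, 265) [0.5815 0.1254 0.018 ] board [0.1252 0.1339 0.018 ] tool [ -90.6 -120.1  142. ]
(404, 264) [0.3786 0.0831 0.018 ] board [-0.0821  0.1327  0.018 ] tool [-89.2  87.2 142. ]
seat-ish end [array([ 13.4,  17.5, 160. ]), array([173.4,  17.4, 160. ])]
```

Emit:
carry_out(motion="-25 0 0 0;-20 0 20 0;0 0 30 0;0 0 30 0;0 0 22 0;0 0 12 0;0 0 0 0;4 0 0 0;4 0 0 0;4 0 0 0;4 0 0 0;4 0 0 0")

```text
time_s: 7.02
tool_pos: [0.4774, 0.0369, 0.0469]
orientation: [-2.429, 1.99, -0.001]
ft_force: [0.4, 1.0, -0.6]
finger_gap: 0.0399
```

Emit:
carry_out(motion="3 0 0 0;3 0 0 0;3 0 0 0;3 0 0 0;3 0 0 0;3 0 0 0")

```text
time_s: 7.52
tool_pos: [0.4804, 0.0193, 0.046]
orientation: [2.431, -1.99, 0.0]
ft_force: [0.3, -0.3, -0.8]
finger_gap: 0.0402
```

Emit:
carry_out(motion="2 0 0 0;2 0 0 0;2 0 0 0;1 0 0 0")

```text
time_s: 7.85
tool_pos: [0.4817, 0.0125, 0.046]
orientation: [2.43, -1.991, -0.0]
ft_force: [0.6, -0.8, 0.5]
finger_gap: 0.0403
```

```bash
python3 - <<'E'
from h import *
T=T_tool();M=cam2world("wrist",T);save("wrist","w4.png");print(look(recognise,"blank","wrist",M),look(landmark_of,"blank","wrist",M),T[:3,3],robot.get_obs()["ft_force"])
E
```

```text
[(array([ 0.4965, -0.0556,  0.0453]), 0.81)] [(array([ 0.4999, -0.0591,  0.0155]), 0.67)] [0.48174869 0.01253071 0.04597974] [ 0.15180071 -0.13746908 -0.78576865]
```

View pics/w4.png

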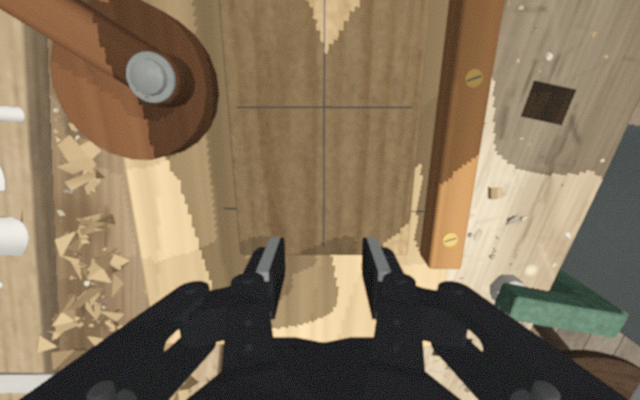

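The blank's free end shows at row 255, the pencil ticks for y=+30 at row 209 and the fence end at (450,265). I'll compute whether it has moved.

```bash
python3 - <<'E'
from h import *
T=T_tool();M=cam2world("wrist",T)
for n,u,v,z in [("end",245,255,.044),("end",330,254,.044),("end bot",330,254,.018),("tick",230,208,.018),("tick",418,211,.018),("fence end",428,267,.038)]:
    p=prj(M,u,v,z);print(n,(u,v),"board",Q0.apply(p-t0).round(4),"tool",((p-T[:3,3])@T[:3,:3]*1000).round(1))
K=np.array(calibration("wrist")["intrinsics"])
for q in [(11,20,19),(-11,20,19),(11,20,10),(0,20,0)]:
    c=np.linalg.inv(np.array(calibration("wrist")["mount"]))@np.r_[np.array(q)/1000,1]; print(q,(K@c[:3]/c[2])[:2])
print(((t0+Q0.inv().apply([-.0125,.03,0])-T[:3,3])@T[:3,:3]*1000).round(1))
E
```

```text
end (245, 255) board [0.0494 0.0497 0.044 ] tool [ -6.5 -44.4   2. ]
end (330, 254) board [0.0018 0.0491 0.044 ] tool [-5.8  3.2  2. ]
end bot (330, 254) board [0.0012 0.0623 0.018 ] tool [-19.1   3.8  28. ]
tick (230, 208) board [0.0639 0.0305 0.018 ] tool [ 12.6 -58.9  28. ]
tick (418, 211) board [-0.0538  0.0326  0.018 ] tool [10.7 58.8 28. ]
fence end (428, 267) board [-0.056   0.0606  0.038 ] tool [-17.2  61.1   8. ]
(11, 20, 19) [357.72318642 215.37372578]
(-11, 20, 19) [356.55942025 248.92696652]
(11, 20, 10) [359.46349932 220.72270601]
(0, 20, 0) [360.88592329 246.09755152]
[13.3 17.5 46. ]
```

The blank hasn't moved, so the fingers are only now touching it (no force yet). About 19 mm remain.

Emit:
carry_out(motion="3 0 0 0;3 0 0 0;3 0 0 0;3 0 0 0")

```text
time_s: 8.33
tool_pos: [0.4841, 0.0006, 0.046]
orientation: [2.431, -1.99, 0.0]
ft_force: [0.4, 0.7, -0.0]
finger_gap: 0.0399
```

Emit:
carry_out(motion="2 0 0 0;2 0 0 0;1 0 0 0")

```text
time_s: 8.58
tool_pos: [0.4851, -0.0043, 0.046]
orientation: [2.43, -1.991, -0.0]
ft_force: [-0.5, -0.3, 0.3]
finger_gap: 0.0402
```

```bash
python3 - <<'E'
from h import *
T=T_tool();M=cam2world("wrist",T);save("wrist","w5.png");print(look(recognise,"blank","wrist",M),look(landmark_of,"blank","wrist",M),T[:3,3],robot.get_obs()["ft_force"])
E
```

```text
[(array([ 0.4999, -0.0696,  0.0426]), 0.84)] [(array([ 0.4996, -0.0578,  0.0154]), 0.65)] [ 0.48509263 -0.00427487  0.04599879] [ 0.25459524  0.34975896 -0.37536334]
```

View pics/w5.png

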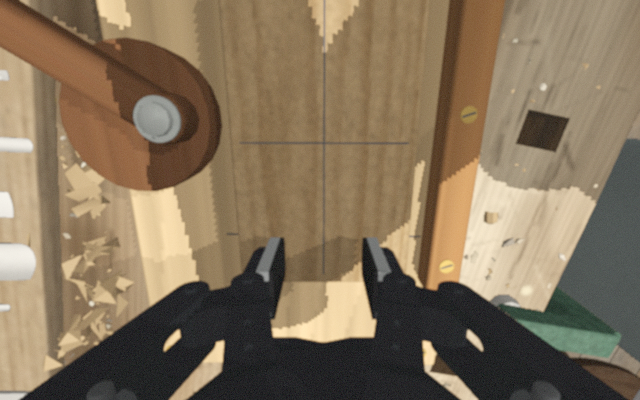

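Both the ticks and the blank's end shifted by 26 px between the two views, so the blank has still not moved. I'll triangulate its end from two views and check the finger geometry.

```bash
python3 - <<'E'
from h import *
print(robot.tip_extent)
T5=T_tool(); Tm=T5.copy();
T3=T5.copy();T3[:3,3]=[.48173,.0127,.1600]
m=np.array(calibration("wrist")["mount"]);K=np.array(calibration("wrist")["intrinsics"])
P=lambda T:K@np.linalg.inv(T@m)[:3]
def tri(a,b):
    X=cv2.triangulatePoints(P(T3),P(T5),np.float64(a),np.float64(b)).ravel();X=X[:3]/X[3];return X.round(4),Q0.apply(X-t0).round(4)
print("end",tri((323,198),(323,281)),"cross",tri((324,108),(324,143)),"tick",tri((265,172),(233,234)),"screw",tri((400,189),(446,267)))
im=save("side","s2.png");cv2.imwrite("pics/s2c.png",cv2.resize(im[150:270,230:430,::-1],None,fx=4,fy=4,interpolation=cv2.INTER_CUBIC))
E
```

```text
0.019
end (array([0.4811, 0.0201, 0.0416]), array([0.0059, 0.0507, 0.0416])) cross (array([ 0.4963, -0.059 ,  0.0501]), array([ 0.0051, -0.0299,  0.0501])) tick (array([0.5413, 0.0116, 0.0195]), array([0.0632, 0.0304, 0.0195])) screw (array([ 0.4124, -0.0021,  0.0398]), array([-0.0659,  0.0425,  0.0398]))
```

View pics/s2c.png

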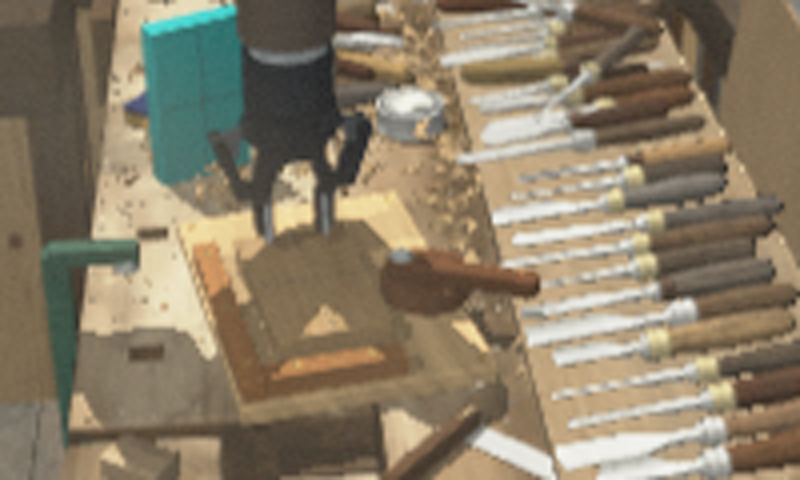

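The side crop shows the two fingertips around (265,238) and (325,232), near the blank's free end. I'll compare these with the projected tip positions.

```bash
python3 - <<'E'
from h import *
T=T_tool();c=calibration("side");K=np.array(c["intrinsics"]);E=np.array(c["extrinsics"])
def px(p):
    q=E@np.r_[p,1];q=K@q[:3]/q[2];return ((q[:2]-[230,150])*4).round(0)
for z in (0,6,12,19):
    print(z,[px((T@np.r_[x/1000,y/1000,z/1000,1])[:3]) for x,y in ((0,-25),(0,25),(11,-25),(-11,-25))])
B=lambda x,y,z: px(t0+Q0.inv().apply([x,y,z]))
for e in (.05,.03): print(e,[B(x,y,.044) for x,y in ((-.044,e),(.051,e),(-.044,e-.16),(.051,e-.16))])
print("fence end",B(-.06,.06,.038),B(-.07,.06,.038),"stop",B(-.06,-.13,.038),B(.052,-.13,.038))
E
```

```text
0 [array([324., 238.]), array([266., 247.]), array([327., 244.]), array([320., 232.])]
6 [array([324., 244.]), array([267., 253.]), array([327., 250.]), array([320., 238.])]
12 [array([324., 250.]), array([267., 259.]), array([327., 256.]), array([321., 244.])]
19 [array([324., 257.]), array([267., 266.]), array([327., 263.]), array([321., 251.])]
0.05 [array([233., 240.]), array([340., 223.]), array([277., 341.]), array([394., 321.])]
0.03 [array([238., 251.]), array([346., 234.]), array([283., 356.]), array([402., 335.])]
fence end [212. 243.] [201. 244.] stop [263. 366.] [403. 341.]
```

Both views put the tips at about TCP height at this opening, so they are sliding just above the blank's top. I'll lift, back off, shut the fingers (which swing forward) and come down again behind the end.

Emit:
carry_out(motion="0 0 -10 0;-20 0 0 0;-25 0 0 0;-15 0 0 0;0 0 0 0;0 0 0 0;0 0 0 0;0 0 0 0;0 0 5 0;0 0 5 0;0 0 2 0;0 0 1 0", gripper=0)

```text
time_s: 9.78
tool_pos: [0.4728, 0.0544, 0.0422]
orientation: [2.429, -1.99, -0.001]
ft_force: [-1.0, 0.9, 0.0]
finger_gap: 0.0002
```

```bash
python3 - <<'E'
from h import *
T=T_tool();M=cam2world("wrist",T);im=save("wrist","w6.png");print(T[:3,3],robot.get_obs()["ft_force"],Q0.apply(T[:3,3]-t0))
K=np.array(calibration("wrist")["intrinsics"])
for q in [(11,0,19),(0,0,19),(-11,0,19),(0,0,0)]:
    c=np.linalg.inv(np.array(calibration("wrist")["mount"]))@np.r_[np.array(q)/1000,1]; print(q,(K@c[:3]/c[2])[:2])
E
```

```text
[0.47277346 0.05436693 0.04220302] [ 0.90991437 -0.92392925  0.64038627] [0.00451162 0.08588049 0.04220302]
(11, 0, 19) [324.25034095 215.35292119]
(0, 0, 19) [324.23211151 232.41306453]
(-11, 0, 19) [324.21449617 248.89849819]
(0, 0, 0) [324.29364962 246.06619159]
```

View pics/w6.png

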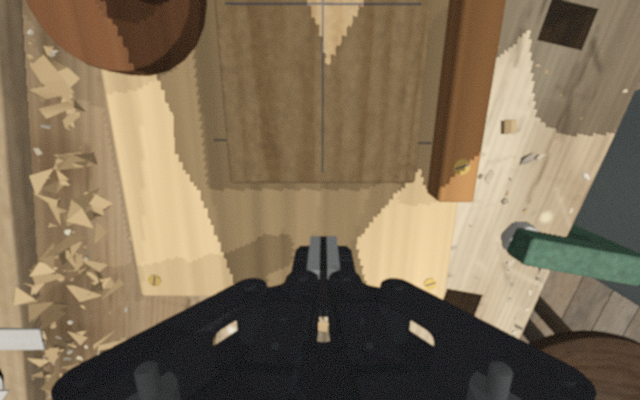

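Shut, the tips show at row 236 and the blank's end at row 183, about 37 mm ahead. I'll push on slowly while watching the force.

Emit:
carry_out(motion="6 0 0 0;6 0 0 0;6 0 0 0;6 0 0 0;6 0 0 0;3 0 0 0;3 0 0 0;3 0 0 0;3 0 0 0;3 0 0 0")

```text
time_s: 10.67
tool_pos: [0.4822, 0.0105, 0.043]
orientation: [-2.431, 1.99, 0.0]
ft_force: [-0.2, 0.8, -0.4]
finger_gap: 0.0002
```

```bash
python3 - <<'E'
from h import *
T=T_tool();M=cam2world("wrist",T);im=save("wrist","w7.png");o=robot.get_obs();print(o["ft_force"],Q0.apply(T[:3,3]-t0),look(landmark_of,"blank","wrist",M))
g=cv2.cvtColor(im,cv2.COLOR_RGB2GRAY).astype(float)
d=np.abs(cv2.Sobel(cv2.blur(g,(3,3)),cv2.CV_64F,0,1))
for c in ((255,290),(345,400)):
    s=d[100:300,c[0]:c[1]].mean(1); k=np.argsort(-s)[:6]+100; print(k, s[k-100].round(0), [Q0.apply(prj(M,c[0],r,.044)-t0)[1].round(4) for r in k])
E
```

```text
[-1.45062783 -0.48057584 -0.31080243] [0.00500965 0.0410638  0.04302143] [(array([ 0.5   , -0.0596,  0.016 ]), 0.81)]
[285 286 284 287 283 260] [103. 101.  84.  76.  63.  61.] [np.float64(0.0647), np.float64(0.0654), np.float64(0.0641), np.float64(0.066), np.float64(0.0634), np.float64(0.049)]
[279 278 280 260 286 285] [131. 122. 108. 104. 101.  95.] [np.float64(0.0609), np.float64(0.0602), np.float64(0.0615), np.float64(0.049), np.float64(0.0653), np.float64(0.0647)]
```

```bash
python3 - <<'E'
import cv2
a=cv2.imread("pics/w7.png")[200:320,230:420];cv2.imwrite("pics/w7c.png",cv2.resize(a,None,fx=4,fy=4,interpolation=cv2.INTER_CUBIC))
E
```

```text
(no output)
```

View pics/w7c.png

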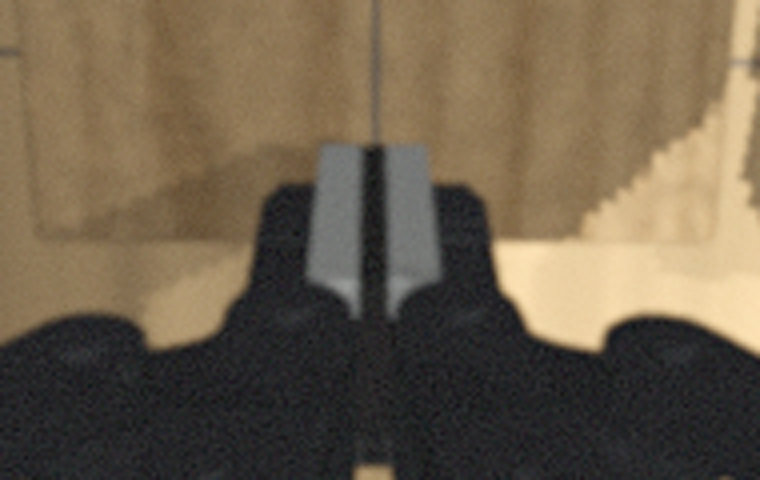

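In the crop the finger is drawn fully over the blank's top and its end isn't hiding it. The tips therefore sit above z≈0.044, although the TCP is at 0.043, so the real tips are nowhere near 19 mm ahead of the TCP. I'll back off and find the bed by small force-checked steps down.

Emit:
carry_out(motion="-20 0 -4 0;-25 0 0 0;0 0 4 0;0 0 1 0;0 0 1 0;0 0 1 0;0 0 0 0")

```text
time_s: 11.35
tool_pos: [0.4731, 0.0543, 0.0397]
orientation: [2.429, -1.991, -0.0]
ft_force: [-0.3, -0.3, -0.0]
finger_gap: -0.0002
```

Emit:
carry_out(motion="0 0 1 0;0 0 1 0;0 0 0 0")

```text
time_s: 11.6
tool_pos: [0.4731, 0.0545, 0.0378]
orientation: [2.43, -1.991, -0.0]
ft_force: [-0.2, 0.3, 0.0]
finger_gap: 0.0
```

Emit:
carry_out(motion="0 0 1 0;0 0 1 0;0 0 0 0")

```text
time_s: 11.85
tool_pos: [0.4731, 0.0548, 0.0358]
orientation: [2.43, -1.99, -0.0]
ft_force: [0.5, -0.3, 0.0]
finger_gap: 0.0001
```

Emit:
carry_out(motion="0 0 1 0;0 0 1 0;0 0 0 0")

```text
time_s: 12.1
tool_pos: [0.4731, 0.0548, 0.0338]
orientation: [2.43, -1.99, -0.0]
ft_force: [-0.4, -0.5, 0.2]
finger_gap: 0.0003
```

Emit:
carry_out(motion="0 0 1 0;0 0 1 0;0 0 0 0")

```text
time_s: 12.35
tool_pos: [0.4731, 0.0549, 0.0318]
orientation: [2.43, -1.99, -0.0]
ft_force: [-0.1, 0.0, 0.7]
finger_gap: -0.0002
```

```bash
python3 - <<'E'
from h import *
T=T_tool();im=save("side","s3.png");cv2.imwrite("pics/s3c.png",cv2.resize(im[165:245,260:360,::-1],None,fx=7,fy=7,interpolation=cv2.INTER_CUBIC))
c=calibration("side");K=np.array(c["intrinsics"]);E=np.array(c["extrinsics"])
for z in (0,6,12,19):
    q=E@(T@np.r_[0,0,z/1000,1]);q=K@q[:3]/q[2];print(z,(q[:2]-[260,165])*7)
print(T[:3,3],robot.get_obs()["ft_force"])
E
```

```text
0 [278.19812124 284.59366296]
6 [278.63167894 294.8253433 ]
12 [279.06349017 305.01580814]
19 [279.56507664 316.85292344]
[0.47311457 0.05485257 0.03182516] [-0.4081186   1.02063691  0.93641833]
```

View pics/s3c.png

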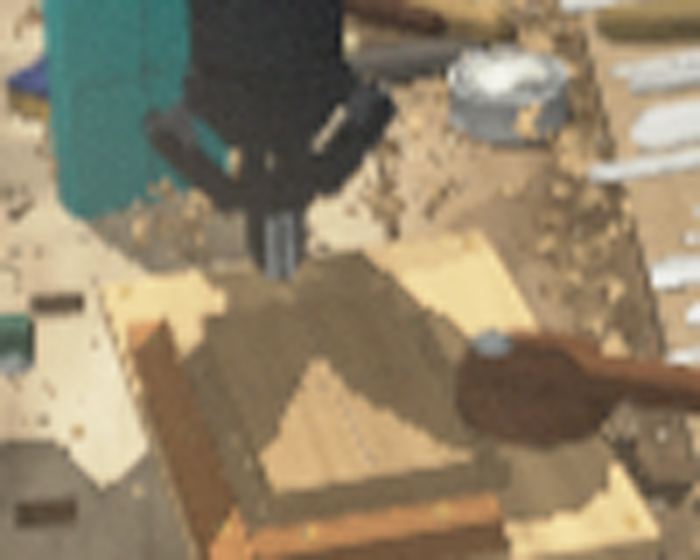

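The tips show at row 278, with the TCP projected to row 284, so the tips are really about level with the TCP. I'll go a further 8 mm down.

Emit:
carry_out(motion="0 0 1 0;0 0 1 0;0 0 1 0;0 0 1 0;0 0 0 0")

```text
time_s: 12.82
tool_pos: [0.4731, 0.0548, 0.0278]
orientation: [2.43, -1.99, -0.0]
ft_force: [0.2, 0.5, -0.6]
finger_gap: -0.0001
```

Emit:
carry_out(motion="0 0 1 0;0 0 1 0;0 0 1 0;0 0 0 0")

```text
time_s: 13.15
tool_pos: [0.4731, 0.0548, 0.0248]
orientation: [2.43, -1.99, -0.0]
ft_force: [-0.4, -0.6, -0.3]
finger_gap: -0.0002
```

Emit:
carry_out(motion="6 0 0 0;6 0 0 0;6 0 0 0;6 0 0 0;3 0 0 0;3 0 0 0;3 0 0 0;3 0 0 0")

```text
time_s: 13.82
tool_pos: [0.4804, 0.0194, 0.025]
orientation: [-2.43, 1.99, -0.0]
ft_force: [0.4, 1.9, -0.4]
finger_gap: -0.0002
```

```bash
cat > e.py <<'E'
from h import *
T=T_tool();M=cam2world("wrist",T);im=save("wrist","w8.png");o=robot.get_obs();print(o["time_s"],o["ft_force"],Q0.apply(T[:3,3]-t0),look(landmark_of,"blank","wrist",M))
g=cv2.cvtColor(im,cv2.COLOR_RGB2GRAY).astype(float)
d=np.abs(cv2.Sobel(cv2.blur(g,(3,3)),cv2.CV_64F,0,1))
for c in ((250,285),(350,400)):
    s=d[60:290,c[0]:c[1]].mean(1); k=np.argsort(-s)[:12]+60; print([(int(r),int(s[r-60]),float(Q0.apply(prj(M,c[0],r,.044)-t0)[1].round(4))) for r in k])
E
python3 e.py
```

```text
13.8667 [-0.23468977 -0.61256693 -0.01850483] [0.00508136 0.05006517 0.02502558] []
[(286, 84, 0.0627), (285, 79, 0.0622), (278, 67, 0.0582), (279, 66, 0.0588), (287, 64, 0.0633), (284, 63, 0.0616), (242, 61, 0.0389), (62, 60, -0.0397), (280, 52, 0.0593), (277, 50, 0.0577), (283, 47, 0.061), (241, 45, 0.0383)]
[(242, 178, 0.0389), (241, 160, 0.0384), (279, 143, 0.0588), (278, 131, 0.0582), (243, 118, 0.0394), (280, 117, 0.0593), (286, 109, 0.0627), (285, 103, 0.0622), (287, 92, 0.0633), (277, 90, 0.0577), (284, 86, 0.0616), (240, 79, 0.0379)]
```

The blank is moving: its end went from 49 to 39 mm, and the target is 30 mm.

Emit:
carry_out(motion="2 0 0 0;2 0 0 0;1 0 0 0;1 0 0 0")

```text
time_s: 14.25
tool_pos: [0.4816, 0.0137, 0.025]
orientation: [-2.431, 1.99, 0.0]
ft_force: [-1.5, 1.9, 0.1]
finger_gap: -0.0002
```

Emit:
carry_out(motion="1 0 0 0;1 0 0 0")

```text
time_s: 14.42
tool_pos: [0.4821, 0.0119, 0.025]
orientation: [-2.43, 1.99, -0.0]
ft_force: [0.4, 5.7, -0.7]
finger_gap: -0.0003
```

Emit:
carry_out(motion="1 0 0 0;0.5 0 0 0")

```text
time_s: 14.58
tool_pos: [0.4841, 0.0117, 0.0254]
orientation: [-2.427, 1.987, -0.003]
ft_force: [0.5, 8.5, 0.4]
finger_gap: 0.0004
```

```bash
python3 e.py
```

```text
14.6333 [ 0.63097468  7.28479057 -0.28033352] [0.00711566 0.0418667  0.02539017] [(array([ 0.505 , -0.0771,  0.0167]), 0.79)]
[(285, 85, 0.0543), (286, 84, 0.0549), (278, 69, 0.0503), (279, 69, 0.0509), (284, 68, 0.0537), (287, 63, 0.0554), (241, 56, 0.0304), (242, 55, 0.0309), (62, 55, -0.048), (61, 54, -0.0484), (280, 53, 0.0515), (277, 51, 0.0498)]
[(243, 180, 0.0313), (242, 170, 0.0308), (279, 142, 0.0507), (278, 132, 0.0502), (244, 118, 0.0318), (286, 115, 0.0547), (280, 113, 0.0513), (285, 108, 0.0541), (287, 97, 0.0553), (241, 92, 0.0303), (277, 91, 0.0496), (284, 87, 0.0536)]
```

The blank is home: force rose to 8.5 N and its end reads 30.5 mm. Now I'll retract, lift and go round to the clockwise side of the cam lever.

Emit:
carry_out(motion="-5 0 0 0;-10 0 0 0;0 0 -35 0;0 0 -40 0;30 -19 0 0;30 -19 0 0;30 -19 0 0;30 -19 0 0;30 -19 0 0;30 -19 0 0;0 0 0 0")

```text
time_s: 15.6
tool_pos: [0.6297, -0.1327, 0.0991]
orientation: [2.427, -1.994, 0.003]
ft_force: [1.4, 0.5, 0.5]
finger_gap: 0.0001
```

```bash
python3 - <<'E'
from h import *
T=T_tool();M=cam2world("wrist",T);save("wrist","w9.png");print(T.round(4),robot.get_obs()["joint_positions"])
for l in ("cam_pivot","lever_end","blank"): print(l,look(landmark_of,l,"wrist",M)); 
save("top","t2.png")
for l in ("cam_pivot","lever_end","blank"): print(l,look(landmark_of,l,"top"))
K=np.array(calibration("wrist")["intrinsics"])
E
```

```text
[[ 0.1937 -0.9811  0.0014  0.6297]
 [-0.9811 -0.1937 -0.0018 -0.1327]
 [ 0.0021 -0.001  -1.      0.0991]
 [ 0.      0.      0.      1.    ]] [ 4.65485622e-02  5.18825564e-01 -1.11260309e-01  6.00464546e-04
 -9.41992562e-01  1.48200555e-01]
cam_pivot []
lever_end [(array([ 0.6696, -0.0906,  0.0523]), 0.94)]
blank [(array([ 0.5048, -0.0756,  0.0129]), 0.67)]
cam_pivot []
lever_end [(array([ 0.6653, -0.0956,  0.0454]), 0.79), (array([ 0.5707, -0.0581,  0.0265]), 0.5)]
blank [(array([0.3962, 0.2286, 0.0785]), 0.79), (array([ 0.5014, -0.0774,  0.023 ]), 0.59)]
```

View pics/w9.png

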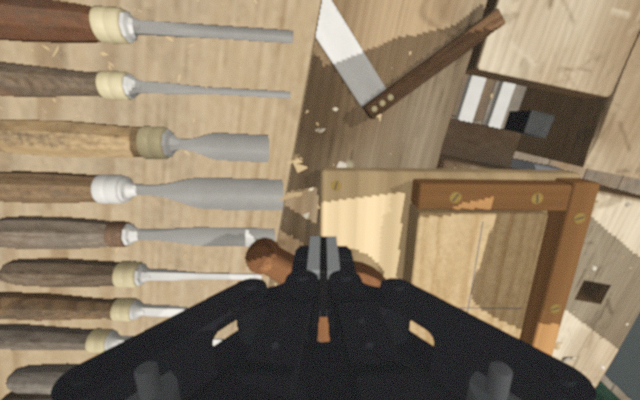

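The lever's end is at (263,257), left of the shut tips, and the way down is clear. I'll compute arc steps about the pivot.

```bash
python3 - <<'E'
from h import *
p=np.array([.570,-.056]);T=T_tool()[:2,:2]
c=T_tool()[:2,3]-p; print(np.hypot(*c),np.degrees(np.arctan2(c[1],c[0])))
ph=np.radians(np.arange(-52,86,5)); W=p+.095*np.c_[np.cos(ph),np.sin(ph)]
D=np.diff(W,axis=0)@T*1000
for a,d in zip(np.degrees(ph).round()[1:],D): print(a,d.round(1))
E
```

```text
0.09118758378897723 -52.12425452188045
-47.0 [-4.  -7.2]
-42.0 [-4.6 -6.9]
-37.0 [-5.2 -6.4]
-32.0 [-5.8 -6. ]
-27.0 [-6.3 -5.4]
-22.0 [-6.7 -4.9]
-17.0 [-7.1 -4.3]
-12.0 [-7.5 -3.6]
-7.0 [-7.7 -3. ]
-2.0 [-8.  -2.3]
3.0 [-8.1 -1.6]
8.0 [-8.2 -0.9]
13.0 [-8.3 -0.1]
18.0 [-8.3  0.6]
23.0 [-8.2  1.3]
28.0 [-8.  2.]
33.0 [-7.8  2.7]
38.0 [-7.6  3.4]
43.0 [-7.2  4. ]
48.0 [-6.9  4.6]
53.0 [-6.4  5.2]
58.0 [-6.   5.8]
63.0 [-5.4  6.3]
68.0 [-4.9  6.7]
73.0 [-4.3  7.1]
78.0 [-3.6  7.5]
83.0 [-3.   7.7]
```

Emit:
carry_out(motion="0 0 30 0;0 0 20 0;0 0 11 0;0 0 0 0")

```text
time_s: 16.33
tool_pos: [0.6244, -0.1284, 0.0364]
orientation: [2.428, -1.988, -0.007]
ft_force: [-0.3, -0.9, 0.3]
finger_gap: -0.0
```

Emit:
carry_out(motion="-2 -9 0 0;-4.5 -7 0 0;-5 -6.5 0 0;-6 -6 0 0;-6.5 -5.5 0 0;-6.5 -5 0 0;-7 -4.5 0 0")

```text
time_s: 16.92
tool_pos: [0.6617, -0.083, 0.0391]
orientation: [2.43, -1.99, -0.001]
ft_force: [-1.8, -2.5, 1.0]
finger_gap: 0.0001
```

Emit:
carry_out(motion="-7.5 -3.5 0 0;-7.5 -3 0 0;-8 -2.5 0 0;-8 -1.5 0 0;-8 -1 0 0;-8.5 0 0 0")

```text
time_s: 17.42
tool_pos: [0.6644, -0.0341, 0.039]
orientation: [-2.43, 1.99, -0.002]
ft_force: [-0.8, -3.5, -0.6]
finger_gap: -0.0002
```

The lever is turning, with about 3 N on the tool.

Emit:
carry_out(motion="-8.5 0.5 0 0;-8 1.5 0 0;-8 2 0 0;-8 2.5 0 0;-7.5 3.5 0 0;-7 4 0 0")

```text
time_s: 17.92
tool_pos: [0.641, 0.0092, 0.0395]
orientation: [-2.43, 1.989, -0.002]
ft_force: [0.9, -4.4, 1.0]
finger_gap: -0.0002
```

Emit:
carry_out(motion="-7 4.5 0 0;-3 2.5 0 0;-3 3 0 0;0 0 0 0")

```text
time_s: 18.25
tool_pos: [0.628, 0.02, 0.0393]
orientation: [-2.43, 1.989, -0.0]
ft_force: [2.4, -1.5, 0.8]
finger_gap: 0.0001
```

```bash
cat > c.py <<'E'
from h import *
T=T_tool();M=cam2world("wrist",T);im=save("wrist","w10.png");o=robot.get_obs();print(o["time_s"],o["ft_force"],T[:3,3])
c=T[:2,3]-[.57,-.056];print(np.hypot(*c),np.degrees(np.arctan2(c[1],c[0])))
for n in("wrist","top"):
    if n=="top": snapshot(n)
    for l in ("lever_end","cam_pivot","blank"):
        for p,cf in look(landmark_of,l,n,M if n=="wrist" else None):
            a=np.arctan2(p[1]+.056,p[0]-.57); print(n,l,p,cf,"board",Q0.apply(p-t0).round(4),"joint if lever",(a-np.radians(11.45)+.6).round(3))
E
python3 c.py
```

```text
18.3 [0.75779694 0.36798459 0.68604518] [0.62801886 0.0199861  0.03932023]
0.09560374287915434 52.636613322478986
wrist cam_pivot [ 0.5699 -0.0508  0.028 ] 0.6 board [ 0.0788 -0.0365  0.028 ] joint if lever 1.99
wrist blank [ 0.4905 -0.0789  0.016 ] 0.57 board [-0.0046 -0.0483  0.016 ] joint if lever -2.461
top lever_end [0.6083 0.0374 0.0466] 0.58 board [0.134  0.0423 0.0466] joint if lever 1.582
top lever_end [0.3553 0.3419 0.0029] 0.5 board [-0.0535  0.391   0.0029] joint if lever 2.466
top cam_pivot [ 0.5736 -0.0553  0.0254] 0.56 board [ 0.0816 -0.0416  0.0254] joint if lever 0.592
top blank [ 0.4891 -0.0802  0.0196] 0.84 board [-0.0062 -0.0492  0.0196] joint if lever -2.451
top blank [0.3985 0.2293 0.0763] 0.39 board [-0.0336  0.2721  0.0763] joint if lever 2.512
```

Joint is about 1.58 and the blank has moved toward the fence. I'll tighten in small steps.

Emit:
carry_out(motion="-2.5 2 0 0;-2.5 2.5 0 0;-2 2 0 0;0 0 0 0")

```text
time_s: 18.98
tool_pos: [0.6202, 0.0248, 0.0391]
orientation: [2.431, -1.99, 0.0]
ft_force: [2.5, -2.0, -0.2]
finger_gap: 0.0002
```

Emit:
carry_out(motion="-1.5 1.5 0 0;-1.5 1.5 0 0;0 0 0 0")

```text
time_s: 19.23
tool_pos: [0.617, 0.0273, 0.0392]
orientation: [-2.431, 1.99, -0.001]
ft_force: [3.2, -2.6, -0.1]
finger_gap: 0.0001
```

Emit:
carry_out(motion="-1.3 1.5 0 0;-1.3 1.5 0 0;0 0 0 0")

```text
time_s: 19.48
tool_pos: [0.6149, 0.0289, 0.0395]
orientation: [-2.43, 1.988, -0.004]
ft_force: [5.5, -5.4, -1.1]
finger_gap: 0.0001
```

```bash
python3 c.py
```

```text
19.5333 [ 4.770591   -5.39331811 -0.33079087] [0.61486572 0.02893725 0.0394909 ]
0.09605867460186816 62.156001621667635
wrist lever_end [0.5916 0.0472 0.0497] 0.6 board [0.1196 0.0553 0.0497] joint if lever 1.765
wrist blank [ 0.4874 -0.0803  0.0139] 0.57 board [-0.0079 -0.049   0.0139] joint if lever -2.455
top lever_end [0.5911 0.0431 0.0491] 0.65 board [0.1182 0.0513 0.0491] joint if lever 1.761
top cam_pivot [ 0.5726 -0.0584  0.0279] 0.69 board [ 0.08   -0.0445  0.0279] joint if lever -0.345
top cam_pivot [ 0.5043 -0.1657  0.0195] 0.37 board [-0.0083 -0.1361  0.0195] joint if lever -1.71
top cam_pivot [0.3542 0.3464 0.0015] 0.2 board [-0.0537  0.3956  0.0015] joint if lever 2.463
top blank [ 0.4858 -0.0797  0.021 ] 0.96 board [-0.0093 -0.0481  0.021 ] joint if lever -2.467
top blank [ 0.5734 -0.0559  0.0262] 0.34 board [ 0.0812 -0.0422  0.0262] joint if lever 0.43
```

Force has risen to 7.5 N at about 1.76 rad. A little more.

Emit:
carry_out(motion="-1.2 1.5 0 0;-1 1.3 0 0;0 0 0 0")

```text
time_s: 20.13
tool_pos: [0.6141, 0.0301, 0.0399]
orientation: [-2.428, 1.986, -0.01]
ft_force: [9.9, -7.8, -2.9]
finger_gap: -0.0001
```

Emit:
carry_out(motion="-1 1.5 0 0;-1 1.5 0 0;0 0 0 0")

```text
time_s: 20.38
tool_pos: [0.6134, 0.0306, 0.0402]
orientation: [-2.427, 1.983, -0.017]
ft_force: [17.6, -14.2, -7.5]
finger_gap: -0.0001
```

It is tight at 22 N. I'll back off from the lever and lift clear, then check from above.

Emit:
carry_out(motion="4 -5 0 0;10 -12 0 0;10 -12 0 0;0 0 -30 0;0 0 -40 0;0 0 -40 0;-20 25 -20 0;-20 25 -20 0;-10 10 0 0;0 0 0 0;0 0 0 0")

```text
time_s: 21.3
tool_pos: [0.5703, 0.0525, 0.1892]
orientation: [-2.432, 1.989, 0.002]
ft_force: [0.5, -0.3, -0.0]
finger_gap: -0.0003
```

```bash
python3 c.py; python3 - <<'E'
from h import *
im=save("top","t3.png"); cv2.imwrite("pics/t3c.png",cv2.resize(im[125:255,260:420,::-1],None,fx=5,fy=4.6,interpolation=cv2.INTER_CUBIC))
for l in ("oilstone","tin","carving"): print(l,look(landmark_of,l,"top"))
E
```

```text
21.35 [ 0.30128471 -1.14679546  0.1071815 ] [0.57033883 0.05245017 0.18920266]
0.10845069607875307 89.82099383735071
wrist lever_end [0.5928 0.0459 0.0533] 0.58 board [0.1205 0.0538 0.0533] joint if lever 1.751
wrist cam_pivot [ 0.5723 -0.054   0.0282] 0.69 board [ 0.0805 -0.0401  0.0282] joint if lever 1.116
wrist blank [ 0.4897 -0.0809  0.016 ] 0.58 board [-0.0058 -0.0501  0.016 ] joint if lever -2.441
top lever_end [0.5867 0.0422 0.0461] 0.58 board [0.1138 0.0513 0.0461] joint if lever 1.803
top cam_pivot [ 0.5724 -0.0565  0.0269] 0.67 board [ 0.0801 -0.0426  0.0269] joint if lever 0.195
top blank [ 0.4863 -0.0802  0.0198] 0.72 board [-0.0089 -0.0487  0.0198] joint if lever -2.46
oilstone [(array([0.3515, 0.3441, 0.0017]), 0.83)]
tin [(array([ 0.4852, -0.0803,  0.0198]), 0.26)]
carving [(array([ 0.4217, -0.3782, -0.003 ]), 0.98)]
```

View pics/w10.png

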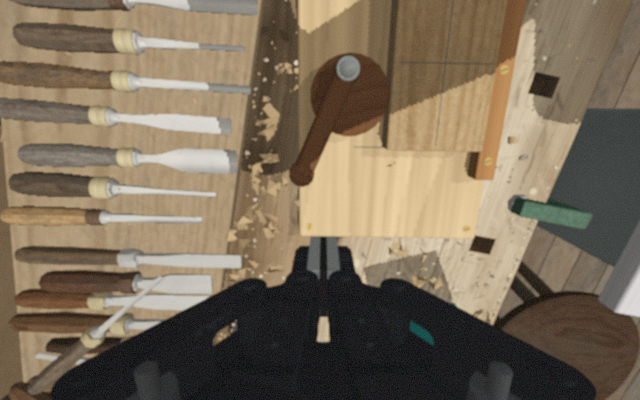

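The lever now points down-left and the cam disc touches the blank's left edge at column 388. The blank's end is at row 150, just past the pencil line at row 147. I'll check the fence gap numerically.

```bash
python3 - <<'E'
from h import *
T=T_tool();M=cam2world("wrist",T);im=cv2.imread("pics/w10.png").astype(int)
for r in (30,85,110,140):
    print(r,[(c,*im[r,c]) for c in range(466,512,3)])
for n,u,v,z in [("end",400,150,.044),("end",470,150,.044),("blankL",389,130,.044),("fence corner",474,179,.038),("tick",362,147,.018)]:
    print(n,Q0.apply(prj(M,u,v,z)-t0).round(4))
E
```

```text
30 [(466, np.int64(78), np.int64(109), np.int64(128)), (469, np.int64(68), np.int64(99), np.int64(121)), (472, np.int64(57), np.int64(92), np.int64(112)), (475, np.int64(72), np.int64(99), np.int64(123)), (478, np.int64(74), np.int64(103), np.int64(127)), (481, np.int64(74), np.int64(102), np.int64(123)), (484, np.int64(58), np.int64(87), np.int64(113)), (487, np.int64(76), np.int64(106), np.int64(128)), (490, np.int64(69), np.int64(97), np.int64(120)), (493, np.int64(67), np.int64(97), np.int64(121)), (496, np.int64(69), np.int64(98), np.int64(120)), (499, np.int64(67), np.int64(96), np.int64(122)), (502, np.int64(62), np.int64(91), np.int64(116)), (505, np.int64(49), np.int64(80), np.int64(114)), (508, np.int64(56), np.int64(83), np.int64(117)), (511, np.int64(51), np.int64(83), np.int64(118))]
85 [(466, np.int64(109), np.int64(155), np.int64(186)), (469, np.int64(124), np.int64(167), np.int64(193)), (472, np.int64(112), np.int64(156), np.int64(185)), (475, np.int64(108), np.int64(152), np.int64(181)), (478, np.int64(126), np.int64(169), np.int64(196)), (481, np.int64(121), np.int6
[... 1655 characters left out ...]
, np.int64(161), np.int64(189)), (484, np.int64(95), np.int64(139), np.int64(181)), (487, np.int64(87), np.int64(133), np.int64(180)), (490, np.int64(90), np.int64(138), np.int64(186)), (493, np.int64(90), np.int64(140), np.int64(191)), (496, np.int64(91), np.int64(145), np.int64(193)), (499, np.int64(103), np.int64(150), np.int64(193)), (502, np.int64(168), np.int64(196), np.int64(209)), (505, np.int64(174), np.int64(202), np.int64(217)), (508, np.int64(92), np.int64(117), np.int64(135)), (511, np.int64(110), np.int64(147), np.int64(172))]
end [0.0261 0.0294 0.044 ]
end [-0.0425  0.0295  0.044 ]
blankL [0.0381 0.0102 0.044 ]
fence corner [-0.0537  0.06    0.038 ]
tick [0.0602 0.0295 0.018 ]
```

The blank meets the fence directly with no gap visible, its end is level with the y=+30 pencil line, and its width from the fence comes to 95 mm. Handing in.

```bash
python3 -c "
from h import *
print(ticket.sign_off())"
```

```text
the job is handed in; nothing more can be done
None
```

I handed the job in at about 21.5 s. The blank is down in the pocket, up against the end stop, and clamped to the long fence by the cam. There was no verdict back from the sign-off.

**What I did**
- **Tipping:** I pushed the blank over with the grasp point at about z = 0.16 m, and it fell flat into the pocket.
- **Pushing home:** I pushed its free end until it met the stop, where the force rose to 8.5 N.
- **Clamping:** I swung the lever anticlockwise, tightened it until the push reached about 22 N, then backed off and lifted clear.

**Last checks**
- **Cam:** the angle reads between 1.75 and 1.80 rad, and it stayed there after I let go.
- **End stop:** the blank's free end is level with the y = +30 mm pencil line, which fits it being against the stop.
- **Fence:** no gap shows between blank and fence.
- **Loose items:** the rosette reads within 2 mm and the stone within 5 mm of their first positions, which is about the network's accuracy. The network did not find the tin in the last picture, so I did not re-measure it. The arm was never near it when low.

**What disagreed**
- **Fingertip length:** the tips turned out to be about level with the TCP, not 19 mm ahead of it. My first two tries at the free end slid over the top of the blank without moving it, until I went lower.
- **Blank's x:** the network put the blank at -6 to -9 mm in x, where -12.5 mm is expected. My board fit reads 3 to 6 mm high at the fence, so I went by the fence edge in the picture.
- **Picture budget:** I viewed 13 pictures against the budget of 10.

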